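# Dock a logger probe and tug-test its catch

## Robot

A 6-joint arm with a two-finger parallel gripper is mounted at the origin on a cart in front of the work surface, level with it; the furniture and walls round the work are solid. World frame = base frame: x ahead of the robot, y to its left, z up, the work surface at z = 0. Lengths are in m, angles in rad, forces in N, time in s.
With the tool pointing down it reaches from about 0.325 to 0.775 m from the base axis. Payload 5.5 kg.
Tool frame: the origin (TCP) lies between the finger pads; the fingertips stand 25 mm ahead of it and the grasp point (between the pads) lies 6 mm ahead of it; z points along the fingers, y is the direction in which the jaws open and shut (so a half turn about z gives the same grasp; the last joint's range is limited). The gripper opens to 88 mm and grips with 3 to 60 N. Pads are 20 mm wide; open, the fingers measure 115 mm over their backs; the gripper's body (75 mm by 178 mm) begins 61 mm behind the grasp point.
Start: joints at [-1.376, 0.091, 1.231, -0, 1.82, -0.057], TCP at [0.149, -0.581, 0.248] pointing down, gripper open.
Joint ranges: [-2.87, 2.87], [-0.86, 2.18], [0.17, 2.46], [-1.51, 4.65], [0.06, 2.69], [-2.65, 2.65]. Speed limits (rad/s): [2.57, 2.57, 3.01, 3.14, 3.14, 3.14].

## Interface

Orientations are given as a unit quaternion [w, x, y, z].
In Python, from workcell import monitor, cams, arm gives the robot as it stands. The module is installed in compiled form; this text tells all that it offers.
- The arm moves only by the shell command python3 -m pendant 'ROWS' [FORCE]. ROWS is JSON, one flat list of numbers, 7 for each row, row after row: the turn, a rotation vector about the tool's x, y, z in rad, then the shift along the tool's x, y, z in cm, then the opening, from 0 (shut) to 1 (fully open). A call has 1 to 10 rows; each row shifts and turns the commanded pose from where the row before left it, along the tool's axes as they then stand; what a row does not reach is not made up. A row lasts 1/8 s, in which the tool goes at most 62.5 mm and 10.7 degrees, less where a joint would pass 70% of its speed; a pose out of reach is approached as far as the arm can. A call with a gripper value outside its range is refused whole. The fingers move at their own pace and stop on an object; FORCE is the grip in N (left out, the last holds). Time passes only in rows, so rows that do not move let the fingers close. It gives the time, the measured TCP pose, the force and the opening at its end, in the units of the state.
- monitor.observe(): the state, without advancing time (a new reading comes with each control period).
- cams.grab_frame(name): name is "scene" or "top"; returns the picture (384x512x3 uint8, red, green, blue); there is no depth.
- cams.camera_info(name): a dict with "mtx" (3x3 intrinsics, pixels), "view" (4x4, takes a point from world to camera coordinates). Camera axes: x right, y up, looking along -z (the intrinsics and any distortion apply to the point x, -y, -z); pixel columns grow to the right and rows downward; lengths in m; the calibration is good to about 2 mm. A picture is of the moment at which its call begins. camera_info takes no time and is no camera call.
- arm.hand_in(): hands the job in, once; it reports no verdict.
The state is a dict: "t": time; "joint_pos": joint angles; "qd": joint speeds; "effort": joint torques, N m; "position": TCP position; "tcp_rot": TCP orientation; "force": force on the tool from outside, world axes, zero at the start; "wrist_torque": the same for the moment, N m; "finger_gap": finger opening in m.
Only numpy, scipy, OpenCV 4.12 (cv2) and the standard library are available. Lean on these libraries where they do the work, as an engineer would, in place of code of your own. Each camera call takes 0.05 s, during which the arm holds its last target. There are 200 camera calls.

## Task

Take the logger probe out of its white rest and push it straight down, without forcing it, into one of the two grey docks until its flange sits fully home, then prove the catch holds by tugging it straight up with a steady pull of about 14 N for a second, never as much as 25 N. One dock's catch is worn and lets go at well under 10 N; if the probe comes away, use the other dock instead and test it the same way. Leave the tested probe fully home and let go, and do not disturb the vial, the screw cap and the tape roll nearby.

Things in the scene. Friction and masses are not known exactly. Their poses are not given: they have to be found in the camera images.
- probe: Cordless logger probe, 0.1 kg, upright in the rest; origin at the centre of the underside of its steel flange (34 mm diameter, 6 mm thick). Above it a black square grip 22 x 22 mm (flats across own x and y), 6 to 62 mm over the origin. Below it a steel stem 16 mm in diameter with a 7 mm neck for the catch 13 to 29.4 mm down, and a round nose, tip 45.5 mm down. z up.
- rest: White block 64 x 64 mm, 60 mm high, on an aluminium foot plate 84 x 70 mm; fixed. A plain upright hole of 20 mm in the middle of its top stores the probe loosely. Origin at the centre of its underside.
- dock_1: One of two docks that look the same: grey block 64 x 64 mm, 60 mm high, on an aluminium foot plate 84 x 70 mm; fixed. In its top an upright hole of 18 mm, 46 mm deep with a 4 mm chamfer. Origin: centre of its underside. A hidden spring catch snaps into the probe's neck; which dock's catch is worn cannot be seen and changes. Passing it takes 2 to 15 N, 26 to 4 mm before home.
- dock_1_seat (a point): Centre of the top face of dock_1, in the middle of the hole's mouth, z up. Home: the probe's origin is here, its flange on the top face. A docked probe first lifts freely by 1 to 9 mm, differing each time; then a sound catch stiffens (up to 20 N for each mm) and holds over 25 N, while a worn one lets go at under 7 N and the probe slides out.
- dock_2: The other grey dock, fixed; the same in size, look and behaviour as dock_1, except that one of the two has the worn catch. Origin: centre of its underside.
- dock_2_seat (a point): Centre of the top face of dock_2, at the middle of the hole's mouth; as for dock_1. z up.
- vial_5: Small glass sample vial with a screw cap, 25 mm in diameter, 52 mm high, standing loose beyond the docks; bystander. Origin at the centre of its underside.
- loose_cap_1: Loose bottle screw cap, 33 mm in diameter, 22 mm high, lying on the bench; bystander. Origin at the centre of its underside.
- tape_clear: Roll of tape, about 94 mm across, 48 mm high, lying on the bench to the right of the rest; bystander. Origin at the centre of its underside.
- dock_1_ring (a joint): The catch of dock_1, hidden in the block, sits on a stiff upright spring: this is its lift in m, 0 at rest, 0.001 for each 20 N of upward pull on it (far too small to read well: feel the force instead).
- dock_2_ring (a joint): The catch of dock_2, hidden in the block, sits on a stiff upright spring: this is its lift in m, 0 at rest, 0.001 for each 20 N of upward pull on it (far too small to read well: feel the force instead).
Mind the look-alikes: they are no part of the job. Leave any purple look-alike of the dock_2 alone. Leave any purple or red look-alike of the probe alone.

How it is judged:
On the way, in this order (a step that is already met when the one before it is completed fails the run):
1. the probe is pushed home in a dock: flange within 1 mm of the dock's top, within 4 mm of the hole's axis (((horizontal distance between probe and dock_1_seat below 0.004 m and angle between probe's own z axis and vertical below 0.1 rad and z of probe in the frame of dock_1_seat below 0.001 m) or (horizontal distance between probe and dock_2_seat below 0.004 m and angle between probe's own z axis and vertical below 0.1 rad and z of probe in the frame of dock_2_seat below 0.001 m))), for 0.1 s.
2. the docked probe is tugged upward against the catch: a pull of 9 N or more on the catch (lifted 0.45 mm on its spring of 20 N/mm) for 0.5 s (((horizontal distance between probe and dock_1_seat below 0.004 m and angle between probe's own z axis and vertical below 0.1 rad and z of probe in the frame of dock_1_seat below 0.014 m and value of joint dock_1_ring above 0.00045 m) or (horizontal distance between probe and dock_2_seat below 0.004 m and angle between probe's own z axis and vertical below 0.1 rad and z of probe in the frame of dock_2_seat below 0.014 m and value of joint dock_2_ring above 0.00045 m))), for 0.5 s.
At the end, for the whole second after the job is handed in: The probe stands upright (within 0.1 rad) in the dock whose catch passed the tug, flange within 3 mm of home and 4 mm of the hole's axis, at rest and let go (((horizontal distance between probe and dock_1_seat below 0.004 m and angle between probe's own z axis and vertical below 0.1 rad and z of probe in the frame of dock_1_seat below 0.003 m) or (horizontal distance between probe and dock_2_seat below 0.004 m and angle between probe's own z axis and vertical below 0.1 rad and z of probe in the frame of dock_2_seat below 0.003 m)) and linear speed of probe below 0.02 m/s and contact force between the fingers and probe below 0.2 N); the robot touches nothing.
It fails at once if a catch is overpulled: 25 N or more on it (lifted 1.25 mm on its spring) (value of joint any of dock_1_ring, dock_2_ring above 0.00125 m).
It fails at once if the probe is forced against a dock with more than 50 N (contact force between probe and dock_1 above 50 N or contact force between probe and dock_2 above 50 N).
It fails at once if the vial is moved by more than 25 mm or tipped over (distance of vial_5 from where it was at the start of the episode above 0.025 m or angle between vial_5's own z axis and vertical above 0.4 rad).
It fails at once if the screw cap is moved by more than 25 mm or tipped over (distance of loose_cap_1 from where it was at the start of the episode above 0.025 m or angle between loose_cap_1's own z axis and vertical above 0.4 rad).
It fails at once if the tape roll is moved by more than 25 mm or tipped over (distance of tape_clear from where it was at the start of the episode above 0.025 m or angle between tape_clear's own z axis and vertical above 0.4 rad).
It also fails if it takes over 72 s, if anything falls off the work surface, if the arm or the gripper's body presses on something with over 40 N, if the wrist force passes 120 N, or if a joint passes its speed limit or range.

## Working session

There is one attempt and no reset: what is moved stays moved. The work goes in short steps, Python scripts to look and compute and a shell command to move; the robot and the scene stay as the last step left them, time stands still between calls to the robot, and variables do not carry over. Pictures are saved under pics/ and viewed, about 8 in all and at most 12, crops included, and the job is handed in when it is done.

```bash
mkdir -p pics; python3 - <<'E'
from workcell import monitor, cams, arm
import cv2,numpy as np
s=monitor.observe()
for k in s: print(k,np.round(s[k],4))
ims=[]
for n in("scene","top"):
    im=cams.grab_frame(n)[:,:,::-1]; cv2.imwrite(f"pics/{n}0.png",im)
    i=cams.camera_info(n); print(n,{k:np.round(v,4).tolist() if not isinstance(v,str) else v for k,v in i.items()})
E
```

```text
t 0.0
joint_pos [-1.3757  0.0918  1.2319  0.      1.8198 -0.0567]
qd [-0.0001  0.0001  0.0011 -0.0005  0.0004 -0.0003]
effort [ 0.00000e+00 -4.46447e+01 -4.06450e+01  7.00000e-02  2.92000e-02
 -1.00000e-04]
position [ 0.1495 -0.5808  0.2465]
tcp_rot [-9.000e-04  9.921e-01  1.256e-01 -1.000e-04]
force [0.7373 0.0564 0.014 ]
wrist_torque [-0.0237 -0.0161 -0.0177]
finger_gap 0.088
scene {'mtx': [[422.7625, 0.0, 259.0341], [0.0, 422.7625, 193.2583], [0.0, 0.0, 1.0]], 'view': [[-0.8684, -0.4951, 0.0256, 0.4535], [0.2259, -0.3492, 0.9094, -0.1786], [-0.4414, 0.7955, 0.4151, -1.0123], [0.0, 0.0, 0.0, 1.0]]}
top {'mtx': [[485.0932, 0.0, 248.5435], [0.0, 485.0932, 179.4463], [0.0, 0.0, 1.0]], 'view': [[0.0834, -0.9965, -0.0022, -0.0294], [0.975, 0.0811, 0.2067, -0.5567], [-0.2058, -0.0194, 0.9784, -1.3898], [0.0, 0.0, 0.0, 1.0]]}
```

View pics/scene0.png

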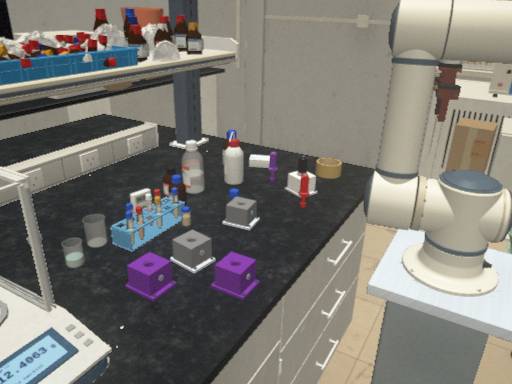

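View pics/top0.png

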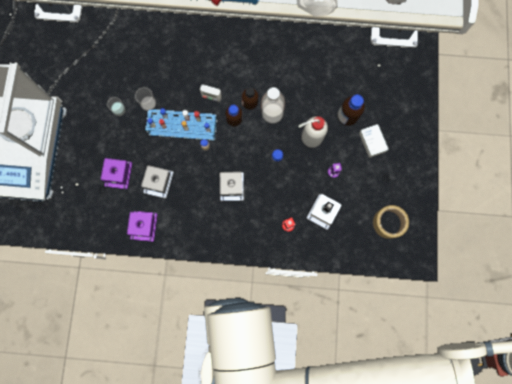

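The top view shows the rest with the black probe at about (325,208) and the grey docks at (157,180) and (232,184). The look-alikes are red at (289,224) and purple at (335,170), and the tape is at (391,222). Next I'll zoom in on both views.

```bash
python3 - <<'E'
import cv2,numpy as np
t=cv2.imread("pics/top0.png");s=cv2.imread("pics/scene0.png")
def c(im,u,v,w): return cv2.resize(im[v-w//2:v+w//2,u-w//2:u+w//2],(260,260),interpolation=cv2.INTER_CUBIC)
a=np.hstack([c(t,157,180,52),c(t,232,184,52),c(t,325,208,52)])
b=np.hstack([c(s,192,250,52),c(s,241,210,52),c(s,302,182,64)])
cv2.imwrite("pics/zoom0.png",np.vstack([a,b]))
E
```

```text
(no output)
```

View pics/zoom0.png

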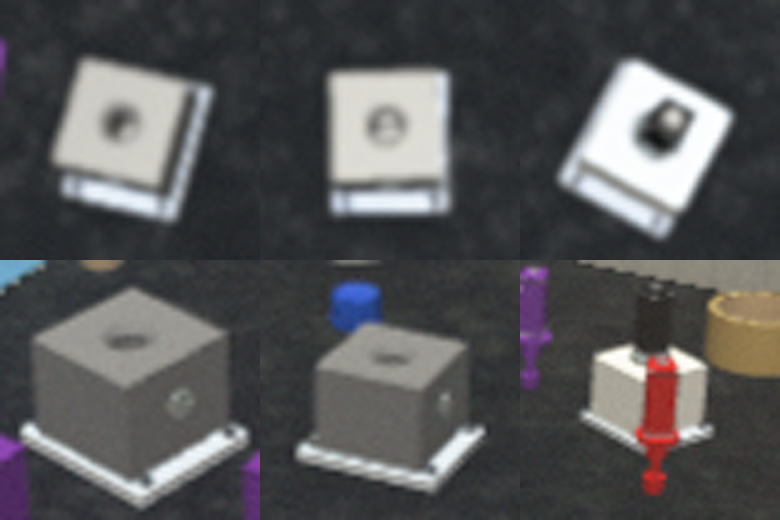

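```bash
cat > h.py <<'E'
import cv2,numpy as np
from workcell import monitor, cams, arm
def cam(n):
    i=cams.camera_info(n); V=np.array(i["view"]);K=np.array(i["mtx"]); R=np.diag([1,-1,-1])@V[:3]
    return K,R,i
def proj(n,p):
    K,R,_=cam(n); q=K@(R@np.append(p,1)); return q[:2]/q[2]
def tri(pt,ps):
    Ps=[cam(n)[0]@cam(n)[1] for n in("top","scene")]
    X=cv2.triangulatePoints(*Ps,np.array(pt,float).reshape(2,1),np.array(ps,float).reshape(2,1)); return (X[:3]/X[3]).ravel()
def ray(n,uv,z):
    K,R,_=cam(n); d=R[:,:3].T@np.linalg.inv(K)@np.append(uv,1); c=-R[:,:3].T@R[:,3]; return c+d*(z-c[2])/d[2]
E
python3 - <<'E'
from h import *
print([k for k in cam("top")[2]])
t=cv2.imread("pics/top0.png",0);s=cv2.imread("pics/scene0.png",0)
def src(l,o,f): return np.array([[(x+.5)/f-.5+o[0],(y+.5)/f-.5+o[1]] for x,y in l],np.float32)
A=dict(
 A=(src([(82,58),(186,80),(160,187),(52,163),(121,124)],(131,154),5),src([(130,30),(35,80),(125,128),(228,72),(128,79)],(166,224),5)),
 B=(src([(68,70),(186,70),(186,181),(68,182),(126,126)],(206,158),5),src([(158,130),(208,84),(110,62),(57,105),(130,98)],(215,184),5)),
 R=(src([(108,60),(211,115),(152,212),(63,160)],(299,182),5),None))
for k,(a,b) in A.items():
    c=a[:4]
    h=np.array([ray("top",p,.06) for p in c]); print(k,"top corners",np.round(h[:,:2],4).tolist(),"mean",np.round(h.mean(0),4),"sides",np.round(np.linalg.norm(h-np.roll(h,-1,0),axis=1),4))
    d=h[1]-h[0]; print(" yaw",np.degrees(np.arctan2(d[1],d[0])))
    if b is not None:
        print(" hole top",ray("top",a[4],.06),"hole scene",ray("scene",b[4],.06),"tri",tri(a[4],b[4]))
        g=np.array([ray("scene",p,.06) for p in b[:4]]); print(" scene corners mean",g.mean(0), "sides",np.round(np.linalg.norm(g-np.roll(g,-1,0),axis=1),4))
E
```

```text
['mtx', 'view']
A top corners [[0.5751, 0.3242], [0.5669, 0.2604], [0.5008, 0.2681], [0.5099, 0.3339]] mean [0.5382 0.2967 0.06  ] sides [0.0644 0.0665 0.0664 0.066 ]
 yaw -97.40524310213327
 hole top [0.53685853 0.29591214 0.06      ] hole scene [0.5353921  0.29925981 0.06      ] tri [0.53742379 0.29646042 0.05787565]
 scene corners mean [0.53608453 0.29700645 0.06      ] sides [0.0612 0.062  0.0652 0.0638]
B top corners [[0.5735, 0.1064], [0.5793, 0.036], [0.5121, 0.0303], [0.5057, 0.0999]] mean [0.5427 0.0681 0.06  ] sides [0.0706 0.0674 0.0699 0.0681]
 yaw -85.24762535798129
 hole top [0.54231555 0.06870519 0.06      ] hole scene [0.5407454  0.07331748 0.06      ] tri [0.54305037 0.06895972 0.05752461]
 scene corners mean [0.54145936 0.06869343 0.06      ] sides [0.0644 0.0621 0.0631 0.0625]
R top corners [[0.5318, -0.1981], [0.5039, -0.2604], [0.4437, -0.2285], [0.47, -0.175]] mean [ 0.4873 -0.2155  0.06  ] sides [0.0682 0.0681 0.0597 0.066 ]
 yaw -114.12370448630591
```

```bash
python3 - <<'E'
from h import *
t=cv2.imread("pics/top0.png");s=cv2.imread("pics/scene0.png")
def c(im,u,v,w):
    d=im[v-w:v+w,u-w:u+w]; d=np.clip(255*(d/255.)**.45,0,255).astype(np.uint8); return cv2.resize(d,(400,400),interpolation=cv2.INTER_CUBIC)
cv2.imwrite("pics/zoom1.png",np.hstack([c(t,328,208,16),c(s,303,172,25)]))
print(ray("top",(289,224),.1),ray("top",(289,224),0),proj("top",(.487,-.2155,.122)),proj("scene",(.487,-.2155,.122)))
E
```

```text
[ 0.42905517 -0.10919728  0.1       ] [ 0.44140728 -0.11633018  0.        ] [328.64858474 205.76924606] [303.0511347  156.36336217]
```

View pics/zoom1.png

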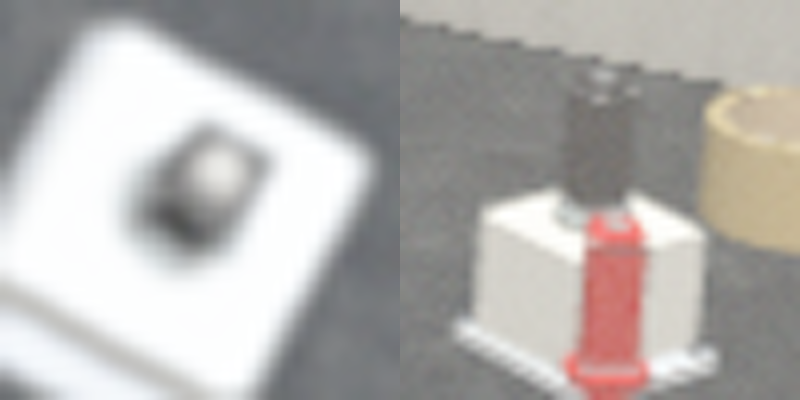

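```bash
cat >> h.py <<'E'
from scipy.spatial.transform import Rotation as Ro
def go(x,y,z,yaw_y):
    """print turn and tool shift (after turning) to reach TCP x,y,z with tool y at yaw_y deg"""
    s=monitor.observe(); p=np.array(s["position"]);q=s["tcp_rot"]; R=Ro.from_quat([q[1],q[2],q[3],q[0]])
    ty=R.apply([0,1,0]); yw=np.degrees(np.arctan2(ty[1],ty[0]))
    a=np.radians(yaw_y); T=np.array([[-np.sin(a),np.cos(a),0],[np.cos(a),np.sin(a),0],[0,0,-1]]).T
    Rt=Ro.from_matrix(T)
    print("t",s["t"],"pos",p.round(4),"yaw",round(yw,2),"tilt",R.apply([0,0,1]).round(4),"F",np.round(s["force"],2),"M",np.round(s["wrist_torque"],2),"gap",round(float(s["finger_gap"]),4))
    print("turn",(R.inv()*Rt).as_rotvec().round(4),"shift cm",(Rt.inv().apply(np.array([x,y,z])-p)*100).round(2))
E
python3 - <<'E'
from h import *
print(ray("top",(329.2-.5,206-.5),.122),ray("scene",(302.7,156.8),.122))
go(.487,-.2155,.2,-25)
E
```

```text
[ 0.48777801 -0.21560647  0.122     ] [ 0.48621927 -0.21106102  0.122     ]
t 0.1 pos [ 0.1494 -0.5809  0.2466] yaw -75.57 tilt [-3.0e-04  1.7e-03 -1.0e+00] F [-1.02 -0.18 -0.02] M [-0.02 -0.01 -0.02] gap 0.0875
turn [-0.0016 -0.0009 -0.8827] shift cm [47.38 15.15  4.66]
```

```bash
python3 -m pendant '[0,0,-0.1766,0,0,0,1, 0,0,-0.1766,0,0,0,1, 0,0,-0.1766,0,0,0,1, 0,0,-0.1766,0,0,0,1, 0,0,-0.1766,0,0,0,1, 0,0,0,4.5,1.45,0,0.6, 0,0,0,4.5,1.45,0,0.6, 0,0,0,4.5,1.45,0,0.6, 0,0,0,4.5,1.45,0,0.6]'; python3 -m pendant '[0,0,0,4.9,1.56,0,0.6, 0,0,0,4.9,1.56,0,0.6, 0,0,0,4.9,1.56,0,0.6, 0,0,0,4.9,1.56,0,0.6, 0,0,0,4.9,1.56,0,0.6, 0,0,0,4.9,1.56,0,0.6, 0,0,0,0,0,0,0.6, 0,0,0,0,0,0,0.6]'; python3 -c "
from h import *
go(.487,-.2155,.1,-25)"
```

```text
t: 1.23
position: [0.2788, -0.4411, 0.2471]
tcp_rot: [-0.0, 0.843, 0.537, 0.0]
force: [0.5, -0.6, -0.9]
finger_gap: 0.0532
t: 2.22
position: [0.4867, -0.2157, 0.2472]
tcp_rot: [-0.0, 0.843, 0.538, -0.0]
force: [0.2, 0.2, -0.2]
finger_gap: 0.053
t 2.225 pos [ 0.4867 -0.2157  0.2472] yaw -24.96 tilt [-0.0011 -0.     -1.    ] F [ 0.19  0.17 -0.2 ] M [-0.05 -0.01  0.01] gap 0.053
turn [-0.001   0.0005  0.0007] shift cm [ 0.02  0.02 14.72]
```

Accurate motion. I'll descend and close gently.

```bash
python3 -m pendant '[0,0,0,0.02,0.02,3.7,0.6, 0,0,0,0,0,3.7,0.6, 0,0,0,0,0,3.7,0.6, 0,0,0,0,0,3.6,0.6, 0,0,0,0,0,0,0.6]'; python3 -m pendant '[0,0,0,0,0,0,0, 0,0,0,0,0,0,0, 0,0,0,0,0,0,0, 0,0,0,0,0,0,0, 0,0,0,0,0,0,0, 0,0,0,0,0,0,0]' 15;  python3 -c "
from h import *
go(.487,-.2155,.1,-25)"
```

```text
t: 2.85
position: [0.4847, -0.2157, 0.0974]
tcp_rot: [-0.003, 0.844, 0.537, -0.002]
force: [0.1, 0.1, 0.4]
finger_gap: 0.0526
t: 3.6
position: [0.4878, -0.2156, 0.1019]
tcp_rot: [0.001, 0.843, 0.537, 0.0]
force: [-1.5, -0.6, 7.0]
finger_gap: 0.0222
t 3.6 pos [ 0.4878 -0.2156  0.1019] yaw -24.98 tilt [ 0.0017 -0.001  -1.    ] F [-1.48 -0.58  7.  ] M [-0.05  0.16 -0.07] gap 0.0222
turn [0.0019 0.0002 0.0004] shift cm [-0.03 -0.08  0.19]
```

```bash
python3 -m pendant '[0,0,0,0,0,0,0, 0,0,0,0,0,0,0, 0,0,0,0,0,-1,0, 0,0,0,0,0,-2,0, 0,0,0,0,0,-3,0, 0,0,0,0,0,-2,0, 0,0,0,0,0,0,0, 0,0,0,0,0,0,0, 0,0,0,0,0,0,0]' 45;  python3 - <<'E'
from h import *
go(.5421,.0687,.18,-25)
s=monitor.observe(); p=np.array(s["position"])
ims=[]
for n in("top","scene"):
    im=cams.grab_frame(n)[:,:,::-1]; cv2.imwrite(f"pics/{n}1.png",im)
    u,v=proj(n,p-[0,0,.1]).astype(int)
    w=30; d=im[v-w:v+w,u-w:u+w]; d=(255*(d/255.)**.6).astype(np.uint8); print(n,u-w,v-w)
    # expected stem tip centreline points
    ims.append(cv2.resize(d,(390,390),interpolation=cv2.INTER_CUBIC))
cv2.imwrite("pics/lift.png",np.hstack(ims))
E
```

```text
t: 4.72
position: [0.4869, -0.2151, 0.1791]
tcp_rot: [-0.001, 0.843, 0.537, -0.001]
force: [-0.4, -0.2, -0.8]
finger_gap: 0.0218
t 4.725 pos [ 0.4869 -0.2151  0.1791] yaw -24.98 tilt [-0.0022  0.0012 -1.    ] F [-0.45 -0.18 -0.81] M [ 0.   -0.12  0.02] gap 0.0218
turn [-0.0025 -0.0001  0.0003] shift cm [28.06 -6.99 -0.09]
top 296 178
scene 272 138
```

View pics/lift.png

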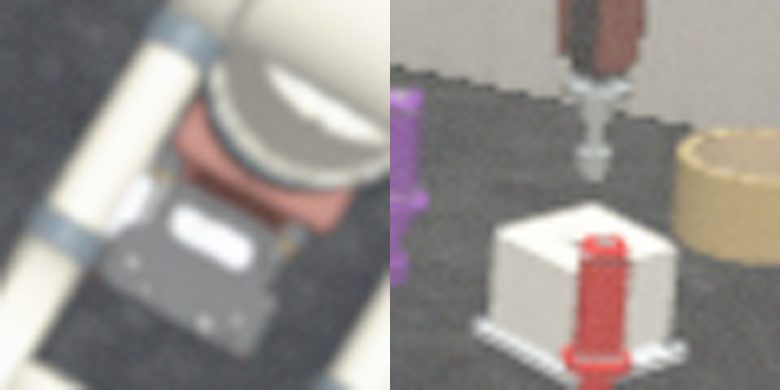

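```bash
python3 -m pendant '[0,0,0,0,0,-3.5,0, 0,0,0,2.06,-0.49,-3.5,0, 0,0,0,4.0,-1,0,0, 0,0,0,5,-1.25,0,0, 0,0,0,5,-1.25,0,0, 0,0,0,5,-1.25,0,0, 0,0,0,4.0,-1,0,0, 0,0,0,3,-0.75,2,0, 0,0,0,0,0,3,0, 0,0,0,0,0,2,0]'; python3 -m pendant '[0,0,0,0,0,0,0, 0,0,0,0,0,0,0, 0,0,0,0,0,0,0, 0,0,0,0,0,0,0]'; python3 - <<'E'
from h import *
go(.542,.0688,.15,-25)
s=monitor.observe(); p=np.array(s["position"])
print(proj("scene",p-[0,0,.042]),proj("scene",p-[0,0,.0875]),proj("scene",(.542,.0688,.06)))
ims=[]
n="scene"
im=cams.grab_frame(n)[:,:,::-1]; cv2.imwrite(f"pics/{n}2.png",im)
u,v=proj(n,p-[0,0,.1]).astype(int)
w=35; d=im[v-w:v+w,u-w:u+w]; d=(255*(d/255.)**.6).astype(np.uint8); print(n,u-w,v-w)
cv2.imwrite("pics/dockB.png",cv2.resize(d,(560,560),interpolation=cv2.INTER_CUBIC))
E
```

```text
t: 6.08
position: [0.5419, 0.0689, 0.1784]
tcp_rot: [-0.001, 0.843, 0.538, -0.001]
force: [0.5, -0.2, -0.6]
finger_gap: 0.0218
t: 6.58
position: [0.5429, 0.0683, 0.1817]
tcp_rot: [0.0, 0.843, 0.537, 0.001]
force: [-0.1, 0.1, -1.2]
finger_gap: 0.0219
t 6.575 pos [0.5429 0.0683 0.1817] yaw -25.0 tilt [ 1.7e-03  1.0e-04 -1.0e+00] F [-0.07  0.08 -1.15] M [-0.02 -0.09  0.02] gap 0.0219
turn [ 0.0015 -0.0008 -0.0001] shift cm [ 0.01 -0.1   3.17]
[241.13450901 175.73009611] [241.00173956 191.11680701] [241.07915523 202.49344031]
scene 205 160
```

View pics/dockB.png

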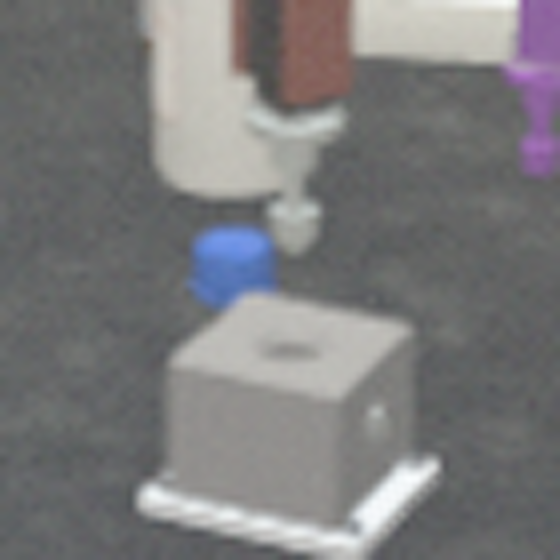

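The stem axis (col 241.6) lines up with the hole (col 241.4), and the tip is at row 191 as predicted. I'll lower it in steps.

```bash
python3 -m pendant '[0,0,0,0,-0.05,1.5,0, 0,0,0,0,0,1.5,0, 0,0,0,0,0,0,0, 0,0,0,0,0,0,0]';python3 -m pendant '[0,0,0,0,0,0.3,0, 0,0,0,0,0,0.3,0, 0,0,0,0,0,0.3,0, 0,0,0,0,0,0,0]'; python3 -m pendant '[0,0,0,0,0,0.3,0, 0,0,0,0,0,0.3,0, 0,0,0,0,0,0,0, 0,0,0,0,0,0,0]'; python3 -c "
from h import *
go(.542,.0688,.15,-25)"
```

```text
t: 7.12
position: [0.5419, 0.0687, 0.1504]
tcp_rot: [-0.0, 0.843, 0.537, -0.0]
force: [-0.2, -0.8, -1.2]
finger_gap: 0.022
t: 7.62
position: [0.5419, 0.0687, 0.1413]
tcp_rot: [-0.0, 0.843, 0.537, -0.0]
force: [0.1, -0.4, -0.8]
finger_gap: 0.022
t: 8.12
position: [0.5419, 0.0689, 0.1354]
tcp_rot: [-0.0, 0.843, 0.537, -0.0]
force: [-0.5, 1.0, -1.4]
finger_gap: 0.0217
t 8.125 pos [0.5419 0.0689 0.1354] yaw -24.97 tilt [-4.e-04  3.e-04 -1.e+00] F [-0.53  0.95 -1.4 ] M [ 0.28 -0.03  0.02] gap 0.0217
turn [-0.0005 -0.0001  0.0005] shift cm [-0.    0.01 -1.46]
```

```bash
for i in 1 2 3; do python3 -m pendant '[0,0,0,0,0,0.25,0, 0,0,0,0,0,0.25,0, 0,0,0,0,0,0.25,0, 0,0,0,0,0,0,0]' | grep -E "pos|force"; done
```

```text
position: [0.5421, 0.0689, 0.1283]
force: [0.1, 2.0, 0.6]
position: [0.5423, 0.0689, 0.1215]
force: [-0.7, 2.4, 4.0]
position: [0.5419, 0.0688, 0.1121]
force: [0.9, 3.1, -1.1]
```

```bash
for i in 1 ; do python3 -m pendant '[0,0,0,0.05,-0.02,0.2,0, 0,0,0,0,0,0.2,0, 0,0,0,0,0,0.2,0, 0,0,0,0,0,0.2,0,0,0,0,0,0,0,0]' | grep -E "pos|force"; python3 -m pendant '[0,0,0,0,0,0.1,0, 0,0,0,0,0,0.1,0, 0,0,0,0,0,0,0]' | grep -E "pos|force"; done
```

```text
position: [0.5419, 0.069, 0.1049]
force: [0.5, 1.0, -1.3]
position: [0.542, 0.0691, 0.103]
force: [-0.2, 0.9, -0.2]
```

```bash
for i in 1 2 3; do python3 -m pendant '[0,0,0,0,0,0.1,0, 0,0,0,0,0,0,0, 0,0,0,0,0,0,0]' | grep -E "pos|force"; done
```

```text
position: [0.5421, 0.0692, 0.1021]
force: [-0.8, 0.7, -1.2]
position: [0.5422, 0.0693, 0.1019]
force: [-1.9, -0.3, 5.3]
position: [0.5422, 0.0693, 0.1019]
force: [-5.3, -0.7, 10.2]
```

```bash
python3 -m pendant '[0,0,0,0,0,-0.1,0, 0,0,0,0,0,-0.1,0, 0,0,0,0,0,0,0]' | grep -E "pos|force"; for i in 1 2 3 ; do python3 -m pendant '[0,0,0,0,0,-0.05,0, 0,0,0,0,0,-0.05,0, 0,0,0,0,0,0,0]' | grep -E "pos|force"; done
```

```text
position: [0.5421, 0.0693, 0.1019]
force: [-1.1, 0.4, 1.2]
position: [0.542, 0.0693, 0.1028]
force: [0.5, 0.1, -1.4]
position: [0.5421, 0.0692, 0.1042]
force: [0.4, -0.0, -0.9]
position: [0.5421, 0.0693, 0.1053]
force: [-0.0, 0.3, -1.0]
```

```bash
for i in 1 2 3 ; do python3 -m pendant '[0,0,0,0,0,-0.05,0, 0,0,0,0,0,-0.05,0, 0,0,0,0,0,0,0]' | grep -E "pos|force"; done
```

```text
position: [0.5421, 0.0693, 0.1062]
force: [0.5, -0.3, -0.8]
position: [0.5421, 0.0692, 0.1072]
force: [0.3, -0.1, -0.3]
position: [0.542, 0.0692, 0.1079]
force: [0.2, 0.2, -2.9]
```

```bash
for i in 1 2 ; do python3 -m pendant '[0,0,0,0,0,-0.05,0, 0,0,0,0,0,0,0, 0,0,0,0,0,0,0]' | grep -E "pos|force"; done
```

```text
position: [0.542, 0.0693, 0.1082]
force: [2.1, -0.0, -5.2]
position: [0.5419, 0.0692, 0.1086]
force: [1.2, 0.3, -9.3]
```

```bash
for i in 1 2 ; do python3 -m pendant '[0,0,0,0,0,-0.04,0, 0,0,0,0,0,0,0, 0,0,0,0,0,0,0]' | grep -E "pos|force"; done
```

```text
position: [0.5419, 0.0692, 0.1089]
force: [4.0, -0.2, -13.4]
position: [0.5418, 0.0692, 0.1092]
force: [4.0, 0.4, -18.0]
```

```bash
python3 -m pendant '[0,0,0,0,0,0.025,0, 0,0,0,0,0,0,0,0,0,0,0,0,0,0]' | grep -E "pos|force";  python3 -m pendant '[0,0,0,0,0,0,0, 0,0,0,0,0,0,0,0,0,0,0,0,0,0, 0,0,0,0,0,0,0, 0,0,0,0,0,0,0,0,0,0,0,0,0,0, 0,0,0,0,0,0,0, 0,0,0,0,0,0,0,0,0,0,0,0,0,0]' | grep -E "pos|force"
```

```text
position: [0.5418, 0.0692, 0.1093]
force: [4.0, 0.2, -19.3]
position: [0.5419, 0.0693, 0.1095]
force: [1.8, -0.7, -19.9]
```

The force is creeping up rather than following the command, so I'll ease off.

```bash
python3 -m pendant '[0,0,0,0,0,0.05,0, 0,0,0,0,0,0,0]' | grep -E "pos|force";  python3 -m pendant '[0,0,0,0,0,0,0, 0,0,0,0,0,0,0]' | grep -E "pos|force"
```

```text
position: [0.5419, 0.0693, 0.1093]
force: [-0.3, 0.3, -18.4]
position: [0.542, 0.0693, 0.1093]
force: [-0.4, 0.3, -18.0]
```

```bash
python3 -m pendant '[0,0,0,0,0,0.04,0, 0,0,0,0,0,0,0,0,0,0,0,0,0,0]' | grep -E "pos|force";  python3 -m pendant '[0,0,0,0,0,0,0, 0,0,0,0,0,0,0,0,0,0,0,0,0,0,0,0,0,0,0,0,0]' | grep -E "pos|force"; python3 -m pendant '[0,0,0,0,0,0,0, 0,0,0,0,0,0,0,0,0,0,0,0,0,0,0,0,0,0,0,0,0]' | grep -E "pos|force"
```

```text
position: [0.542, 0.0693, 0.1091]
force: [-1.9, -1.1, -15.7]
position: [0.5421, 0.0693, 0.1089]
force: [-1.9, -0.2, -13.1]
position: [0.5421, 0.0692, 0.1089]
force: [-2.4, 0.1, -13.0]
```

The catch held 13 to 20 N for over 2 s, so it's sound. Now I'll push home again.

```bash
python3 -m pendant '[0,0,0,0,0,0.2,0, 0,0,0,0,0,0.2,0, 0,0,0,0,0,0.15,0, 0,0,0,0,0,0,0]' | grep -E "pos|force"; for i in 1 2 3; do python3 -m pendant '[0,0,0,0,0,0.07,0, 0,0,0,0,0,0,0, 0,0,0,0,0,0,0]' | grep -E "pos|force"; done
```

```text
position: [0.5429, 0.0695, 0.1055]
force: [-4.0, 0.8, 1.2]
position: [0.5427, 0.0693, 0.1031]
force: [-1.4, 1.1, -0.1]
position: [0.5424, 0.0691, 0.1019]
force: [0.5, 0.1, -0.2]
position: [0.5424, 0.0691, 0.1019]
force: [-1.3, -0.2, 5.7]
```

```bash
python3 -m pendant '[0,0,0,0,0,-0.04,0, 0,0,0,0,0,0,0.6, 0,0,0,0,0,0,0.6, 0,0,0,0,0,0,0.6, 0,0,0,0,0,0,0.6]' 10; python3 -m pendant '[0,0,0,0,0,-1,0.6, 0,0,0,0,0,-3,0.6,0,0,0,0,0,-4,0.6, 0,0,0,0,0,-4,0.6, 0,0,0,0,0,0,0.6, 0,0,0,0,0,0,0.6]'; python3 - <<'E'
from h import *
ims=[]
for n in("top","scene"):
    im=cams.grab_frame(n)[:,:,::-1]
    u,v=proj(n,np.array([.542,.069,.07])).astype(int); print(n,u,v)
    w=40; ims.append(cv2.resize(im[v-w:v+w,u-w:u+w],(400,400),interpolation=cv2.INTER_CUBIC))
cv2.imwrite("pics/fin.png",np.hstack(ims)); cv2.imwrite("pics/scene_fin.png",im)
go(.542,.069,.1,-25)
E
```

```text
t: 21.5
position: [0.542, 0.0693, 0.1014]
tcp_rot: [-0.0, 0.843, 0.537, -0.0]
force: [-0.2, 0.1, -0.0]
finger_gap: 0.0523
t: 22.25
position: [0.542, 0.0693, 0.2214]
tcp_rot: [-0.0, 0.843, 0.537, -0.0]
force: [-0.1, -0.3, -0.6]
finger_gap: 0.0526
top 230 182
scene 241 199
t 22.35 pos [0.5415 0.0692 0.22  ] yaw -24.98 tilt [-2.5e-03 -2.0e-04 -1.0e+00] F [-0.26 -0.03 -0.53] M [-0.03 -0.05  0.01] gap 0.0527
turn [-0.0022  0.0012  0.0004] shift cm [-0.    0.05 12.  ]
```

View pics/fin.png

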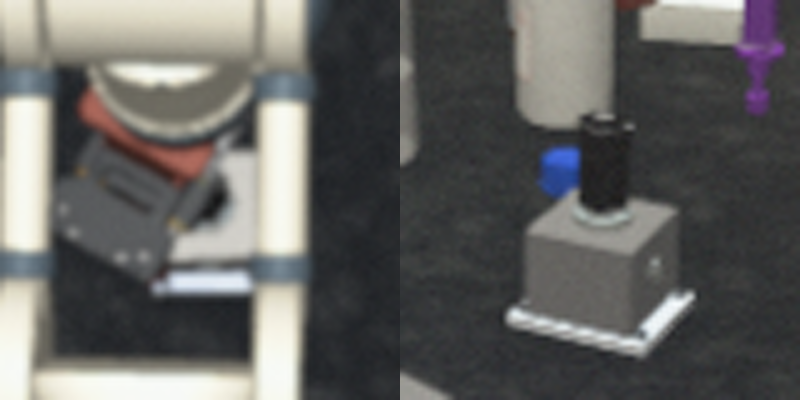

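View pics/scene_fin.png

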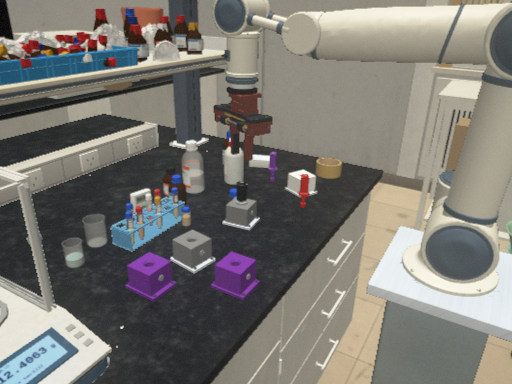

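The probe stands upright at (241,200) with its flange on the block and the gripper clear above it. The vial (186,216), cap (233,192) and tape (329,167) haven't moved.

```bash
python3 -c "
from workcell import arm
print(arm.hand_in())"
```

```text
the job is handed in; nothing more can be done
None
```

I docked the probe in the grey dock nearer the rest (hole at about x 0.542, y 0.069), and its catch held the tug, so I never needed the other dock. I handed the job in at about 22 s; it gave no verdict.

- **Seating:** the flange met the dock top at tool height 0.1019 m, the same height as in the rest. The highest downward push I read was about 10 N. After the tug I pushed it home again and it reached the same height, so it had not slipped in the grip.
- **Tug:** the probe lifted freely for about 5 mm, then the catch stiffened and held for over 2 s.
- **Pull higher than asked:** the wrist readings crept up to about 20 N, which includes about 1 N for the probe's weight. I eased back and held about 13 N for the last second or so. No reading reached 25 N.
- **Last checks:** the final scene picture shows the probe upright with its flange on the block and the gripper open and clear above it. The vial, screw cap and tape roll look unmoved. The arm hid part of the dock in the top view, so this rests on the scene camera and the force and height readings.

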